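Empty the organiser's insert bins into the ceramic dish

TASK

I want to go through the balm sticks in the covered organiser. Lift the clear cover off and stand it on free tiles, lift each insert bin that has sticks in it straight up out of the frame and tip the sticks into the round ceramic dish (do not pick them out of the bins with the fingers). Put every bin back fully home in its own bay and the cover back on, with all the sticks left in the dish, and do not disturb the other things on the tiles.

Things in the scene. Friction and masses are not known exactly. Their poses are not given: they have to be found in the camera images.
- organiser: white plastic organiser frame, fixed to the tiles: a 143 (x) x 271 (y) mm tray with three open bays in a row along y, each 123 x 81 mm inside. Origin: centre of its underside, z up. Bay floors are 5 mm, wall tops 50 mm above the tiles. An outer ledge 6 mm wide, 30 mm above the tiles, runs round outside the thin upper wall (131 x 259 mm over that wall); the cover's rim rests on the ledge.
- bay0 (a point): centre of the floor of bay 0, at organiser x 0, y -85 mm; axes as the organiser's. bin0's origin belongs here.
- bay1 (a point): centre of the floor of bay 1, at organiser x 0, y +0 mm; axes as the organiser's. bin1's origin belongs here.
- bay2 (a point): centre of the floor of bay 2, at organiser x 0, y +85 mm; axes as the organiser's. bin2's origin belongs here.
- bin0: grey insert bin, snug in bay 0 (the three are alike): an open tub 120 (x) x 78 (y) mm at the rim, tapering to 116 x 74 mm at the foot, rim 54 mm above the foot, 3 mm walls; about 1.5 mm free on each side when home. Origin: centre of the underside, z up; its x axis starts along the organiser's, front at -x. Rigid handle over the middle. Mass 90 to 140 g.
- bin1: grey insert bin, snug in bay 1 (the three are alike): an open tub 120 (x) x 78 (y) mm at the rim, tapering to 116 x 74 mm at the foot, rim 54 mm above the foot, 3 mm walls; about 1.5 mm free on each side when home. Origin: centre of the underside, z up; its x axis starts along the organiser's, front at -x. Rigid handle over the middle. Mass 90 to 140 g.
- bin2: grey insert bin, snug in bay 2 (the three are alike): an open tub 120 (x) x 78 (y) mm at the rim, tapering to 116 x 74 mm at the foot, rim 54 mm above the foot, 3 mm walls; about 1.5 mm free on each side when home. Origin: centre of the underside, z up; its x axis starts along the organiser's, front at -x. Rigid handle over the middle. Mass 90 to 140 g.
- bin0_handle (a point): middle of bin0's handle, 92 mm above its origin (bin1 and bin2 have the same): a fixed flat bar along the bin's y axis, 77 mm long, 12 mm wide (x), 20 mm high, on a post at each side wall; open space in front of and behind it.
- bin0_lip (a point): middle of bin0's front rim (the same on bin1 and bin2), at its x -58, y 0, z 54 mm. Inside, the front is a scoop: a flat ramp rises at 36 degrees from the floor (13 mm behind the bin's centre) to this rim, so sticks roll out over it once the bin is tipped forward (towards -x) 65 to 80 degrees.
- stick0: white eight-sided balm stick with a grey cap, 62 mm long, 20 mm across the flats, 22 g; origin at its middle, length along its y axis. If present it starts lying across the floor of bin0. May be absent (None from the start).
- stick1: white eight-sided balm stick with a grey cap, 62 mm long, 20 mm across the flats, 22 g; origin at its middle, length along its y axis. If present it starts lying across the floor of bin0. May be absent (None from the start).
- stick2: white eight-sided balm stick with a grey cap, 62 mm long, 20 mm across the flats, 22 g; origin at its middle, length along its y axis. If present it starts lying across the floor of bin1. May be absent (None from the start).
- stick3: white eight-sided balm stick with a grey cap, 62 mm long, 20 mm across the flats, 22 g; origin at its middle, length along its y axis. If present it starts lying across the floor of bin1. May be absent (None from the start).
- stick4: white eight-sided balm stick with a grey cap, 62 mm long, 20 mm across the flats, 22 g; origin at its middle, length along its y axis. If present it starts lying across the floor of bin2. May be absent (None from the start).
- stick5: white eight-sided balm stick with a grey cap, 62 mm long, 20 mm across the flats, 22 g; origin at its middle, length along its y axis. If present it starts lying across the floor of bin2. May be absent (None from the start).
- cover: clear plastic dust cover, an upside-down box 143 (x) x 271 (y) x 88 mm, open below, 3 mm walls, standing loosely over the bins, its rim on the organiser's ledge (3 mm free on each side). Origin: centre of its open underside, z up; on the organiser it lies at organiser x 0, y 0, z 30 mm, axes along the organiser's. 280 g. Handle on top.
- cover_handle (a point): middle of the cover's white handle bar, 116 mm above the cover's origin: along the cover's y axis, 90 mm long, 12 mm wide (x), 12 mm high, 22 mm clear of the cover's top. Free tiles for the cover lie right (-y) of the organiser: about 0.48 m ahead of and 0.33 m to the right of the robot's base, its long side pointing straight ahead (along world x).
- dish: loose round beige ceramic dish, 216 mm across the rim, 48 mm high, floor 6 mm thick and 120 mm across, flaring walls; origin at the centre of its underside. 0.6 to 0.9 kg. It stands to the left (+y) of the organiser.
- thermometer_case: white thermometer case, a rounded bar 130 x 28 x 22 mm; a bystander. Origin: centre of its underside.
- tweezer: chrome tweezer, about 108 x 9 x 11 mm; a bystander. Origin: centre of its underside.
- pill_organizer: orange seven-lid pill organiser, 178 x 40 x 28 mm; a bystander. Origin: centre of its underside.
- cream_jar: squat white cream jar, 60 mm across, 48 mm high; a bystander. Origin: centre of its underside.
- lotion: white lotion bottle, 52 mm across, 125 mm high; a bystander. Origin: centre of its underside.
There are look-alikes about, which are no part of the job. What is meant by the dish is not turquoise, and is the larger of those in its own colour.

How it is judged (in metres and radians):
On the way, in this order (a step that is already met when the one before it is completed fails the run):
1. the cover is off and stands on the tiles (horizontal distance between cover and organiser above 0.15 m and height (world z) of cover below 0.012 m and angle between cover's own z axis and vertical below 0.1 rad and linear speed of cover below 0.03 m/s), for 0.2 s.
2. all the sticks lie in the dish (horizontal distance between each of stick0, stick1, stick2, stick3, stick4, stick5 and dish below 0.1 m and z of stick0 in the frame of dish between 0 and 0.07 m and z of stick1 in the frame of dish between 0 and 0.07 m and z of stick2 in the frame of dish between 0 and 0.07 m and z of stick3 in the frame of dish between 0 and 0.07 m and z of stick4 in the frame of dish between 0 and 0.07 m and z of stick5 in the frame of dish between 0 and 0.07 m), for 0.2 s.
At the end, for the whole second after the job is handed in: Every stick in the dish (middle within 100 mm of its axis, under 70 mm high), the dish level on the tiles, every bin home in its own bay (6 mm sideways, 5 mm in height, level), the cover back on the organiser (8 mm sideways, 4 mm in height, level and square); all at rest (all of step 2 and horizontal distance between bin0 and bay0 below 0.006 m and z of bin0 in the frame of bay0 between -0.004 and 0.005 m and angle between each of bin0, bin1, bin2's own z axis and vertical below 0.06 rad and horizontal distance between bin1 and bay1 below 0.006 m and z of bin1 in the frame of bay1 between -0.004 and 0.005 m and horizontal distance between bin2 and bay2 below 0.006 m and z of bin2 in the frame of bay2 between -0.004 and 0.005 m and horizontal distance between cover and organiser below 0.008 m and z of cover in the frame of organiser between 0.026 and 0.034 m and angle between cover's own z axis and vertical below 0.04 rad and angle between the x axis of cover and the x axis of organiser, either way round below 0.08 rad and linear speed of each of stick0, stick1, stick2, stick3, stick4, stick5, bin0, bin1, bin2, cover, dish below 0.03 m/s and angle between dish's own z axis and vertical below 0.1 rad and height (world z) of dish below 0.01 m); the robot touches nothing.
It fails at once if a bin is tipped while still in the frame ((horizontal distance between bin0 and bay0 below 0.05 m and z of bin0 in the frame of bay0 below 0.035 m and angle between bin0's own z axis and vertical above 0.35 rad) or (horizontal distance between bin1 and bay1 below 0.05 m and z of bin1 in the frame of bay1 below 0.035 m and angle between bin1's own z axis and vertical above 0.35 rad) or (horizontal distance between bin2 and bay2 below 0.05 m and z of bin2 in the frame of bay2 below 0.035 m and angle between bin2's own z axis and vertical above 0.35 rad)).
It fails at once if the fingers touch a stick that lies in its bin ((contact force between the fingers and stick0 above 1 N and x of stick0 in the frame of bin0 between -0.058 and 0.058 m and y of stick0 in the frame of bin0 between -0.037 and 0.037 m and z of stick0 in the frame of bin0 between 0 and 0.05 m) or (contact force between the fingers and stick1 above 1 N and x of stick1 in the frame of bin0 between -0.058 and 0.058 m and y of stick1 in the frame of bin0 between -0.037 and 0.037 m and z of stick1 in the frame of bin0 between 0 and 0.05 m) or (contact force between the fingers and stick2 above 1 N and x of stick2 in the frame of bin1 between -0.058 and 0.058 m and y of stick2 in the frame of bin1 between -0.037 and 0.037 m and z of stick2 in the frame of bin1 between 0 and 0.05 m) or (contact force between the fingers and stick3 above 1 N and x of stick3 in the frame of bin1 between -0.058 and 0.058 m and y of stick3 in the frame of bin1 between -0.037 and 0.037 m and z of stick3 in the frame of bin1 between 0 and 0.05 m) or (contact force between the fingers and stick4 above 1 N and x of stick4 in the frame of bin2 between -0.058 and 0.058 m and y of stick4 in the frame of bin2 between -0.037 and 0.037 m and z of stick4 in the frame of bin2 between 0 and 0.05 m) or (contact force between the fingers and stick5 above 1 N and x of stick5 in the frame of bin2 between -0.058 and 0.058 m and y of stick5 in the frame of bin2 between -0.037 and 0.037 m and z of stick5 in the frame of bin2 between 0 and 0.05 m)).
It fails at once if a bystander is moved by more than 3 cm (distance of any of thermometer_case, tweezer, pill_organizer, cream_jar, lotion from where it was at the start of the episode above 0.03 m).
Of stick0, stick1, stick2, stick3, stick4, stick5 only 3 to 6 are there at a start; the rules pass over those that are not, and their reading is None.
At some moment in a run one of dish, cover may be knocked a few centimetres aside while the robot is not near it.
It also fails if it takes over 210 s, if anything falls off the work surface, if the arm or the gripper's body presses on something with over 40 N, if the wrist force passes 120 N, or if a joint passes its speed limit or range.

ROBOT

A 6-joint arm with a two-finger parallel gripper is mounted at the origin on the work surface. World frame = base frame: x ahead of the robot, y to its left, z up, the work surface at z = 0. Lengths are in mm, angles in rad, forces in N, time in s.
With the tool pointing down it reaches from about 275 to 750 mm from the base axis. Payload 10.2 kg.
Tool frame: the origin (TCP) lies where the fingers leave the gripper's body, on its centre line; the fingertips stand 73 mm ahead of it and the grasp point (between the pads) lies 54 mm ahead of it; z points along the fingers, y is the line along which they close (so a half turn about z gives the same grasp; the last joint's range is limited). The gripper opens to 85 mm and grips with 20 to 120 N. Pads are 22 mm wide; open, the fingers measure 114 mm over their backs; the gripper's body (76 mm by 85 mm) begins 54 mm behind the grasp point. The pads swing forward as they close: fully open they stand 13 mm farther back than shut.
Start: joints at [-1.427, 0.313, 1.498, -0, 1.331, -0.223], TCP at [188.269, -490.088, 303.894] pointing down, gripper open.
Joint ranges: [-2.94, 2.94], [-0.97, 2.17], [0.19, 2.56], [-1.23, 4.37], [0.02, 3.11], [-2.88, 2.88]. Speed limits (rad/s): [2.39, 2.39, 3.01, 3.14, 3.14, 3.14].

INTERFACE

Orientations are given as a unit quaternion [w, x, y, z].
In Python, from rig import ctrl gives the robot as it stands.
- The arm moves only by the shell command python3 -m creep 'ROWS' [OPENING] [FORCE]. ROWS is JSON, a list that holds one entry, the list of rows, each a list of 6 numbers: the shift along the world's x, y, z in units of 25 mm (1.0 is 25 mm), then the turn, a rotation vector about the world's x, y, z in units of 5 degrees (1.0 is 5 degrees). In form: [[[x, y, z, ax, ay, az], ...]]. A call has 1 to 20 rows; each row is the pose to reach, as a shift and turn from the pose commanded when the call began; what a row does not reach only later rows make up. A row lasts 1/12 s, in which the tool goes at most 41.7 mm and 7.16 degrees, less where a joint would pass 70% of its speed; a pose out of reach is approached as far as the arm can. A call with a gripper value outside its range is refused whole. OPENING is the finger opening in mm, from 0 to 85.4, set as the call begins (- or left out, the last holds). The fingers move at their own pace and stop on an object; FORCE is the grip in N (left out, the last holds). Time passes only in rows, so rows that repeat a pose let the fingers close. It gives the time, the measured TCP pose, the force, the opening and the grip force at its end, in the units of the state.
- ctrl.sense(): the state, without advancing time (a new reading comes with each control period).
- ctrl.capture(name): name is "scene" or "side" or "wrist"; returns a dict with "image" (420x560x3 uint8, red, green, blue), "fx", "fy", "cx", "cy" (pixels), "k1" (the pictures are not rectified: a ray, as slopes to the right and down, at radius r is drawn at 1 + k1 r^2 times it, then the intrinsics apply), "R" (3x3) and "t" (3): a world point X has camera coordinates R X + t. Camera axes: x right, y down, z forward; pixel columns grow to the right and rows downward; lengths in mm; the calibration is good to about 2 mm. A picture is of the moment at which its call begins. There is no depth.
- ctrl.finish_job(): hands the job in; it is judged then, once.
The state is a dict: "time_s": time; "joints": joint angles; "dq": joint speeds; "tau": joint torques, N m; "eef_pos": TCP position; "ee_rot": TCP orientation; "force": force on the tool from outside, world axes, zero at the start; "wrist_torque": the same for the moment, N m; "grip_width": opening from 0.0 (shut) to 1.0 (fully open); "grip_force": force on a finger pad.
Only numpy, scipy, OpenCV 4.12 (cv2) and the standard library are available. Lean on these libraries where they do the work, as an engineer would, in place of code of your own. Each camera call takes 0.05 s, during which the arm holds its last target. There are 200 camera calls.

## Working session

There is one attempt and no reset: what is moved stays moved. The work goes in short steps, Python scripts to look and compute and a shell command to move; the robot and the scene stay as the last step left them, time stands still between calls to the robot, and variables do not carry over. Pictures are saved under pics/ and viewed, at most 17 in all, crops included, and the job is handed in when it is done.

```bash
mkdir -p pics; ls
cat > h.py <<'E'
import numpy as np, cv2
from rig import ctrl
from scipy.spatial.transform import Rotation as Ro
def cap(n,f=None):
    c=ctrl.capture(n)
    for k in("R","t"): c[k]=np.array(c[k],float)
    if f: cv2.imwrite("pics/"+f,np.ascontiguousarray(c["image"][:,:,::-1]))
    return c
def K(c): return np.array([[c["fx"],0,c["cx"]],[0,c["fy"],c["cy"]],[0,0,1.]])
def D(c): return np.array([c["k1"],0,0,0,0],float)
def ray(c,u,v):
    p=cv2.undistortPoints(np.array([[[u,v]]],float),K(c),D(c))[0,0]
    d=c["R"].T@np.array([p[0],p[1],1]); return -c["R"].T@c["t"],d
def onz(c,u,v,z):
    o,d=ray(c,u,v); return o+d*(z-o[2])/d[2]
def proj(c,P):
    return cv2.projectPoints(np.array(P,float).reshape(-1,3),cv2.Rodrigues(c["R"])[0],c["t"],K(c),D(c))[0][:,0]
def tri(*obs):
    A=np.zeros((3,3));b=np.zeros(3)
    for c,u,v in obs:
        o,d=ray(c,u,v);d=d/np.linalg.norm(d);M=np.eye(3)-np.outer(d,d);A+=M;b+=M@o
    return np.linalg.solve(A,b)
def st():
    s=ctrl.sense();print(s["time_s"],np.round(s["eef_pos"],1),np.round(s["ee_rot"],4),np.round(s["joints"],3),np.round(s["force"],1),s["grip_width"],s["grip_force"])
E
python3 - <<'E'
from h import *
st()
for n in("scene","side"):
    c=cap(n,n+"0.png"); print(n,c["fx"],c["k1"],-c["R"].T@c["t"])
E
```

```text
pics
0.0 [ 188.2 -489.9  303.3] [-7.000e-04  9.832e-01  1.824e-01  0.000e+00] [-1.427  0.313  1.498 -0.     1.331 -0.223] [-0.2  0.6 -0.8] 1.0042718232927026 0.0
scene 448.3802121099548 -0.12401850598681373 [1378.03506101  584.67775045 1014.29598095]
side 494.0137332570975 -0.005550463705749623 [ 324.38116012 1191.44078995 1111.56314002]
```

View pics/scene0.png

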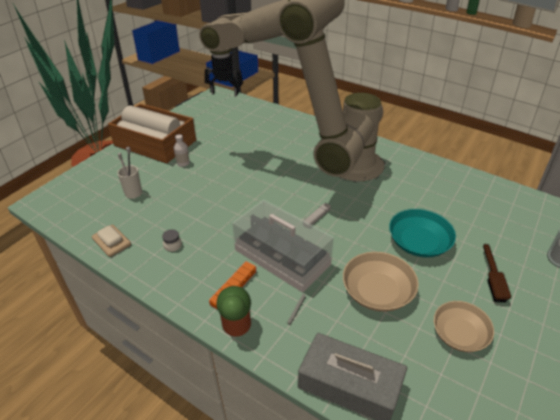

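View pics/side0.png

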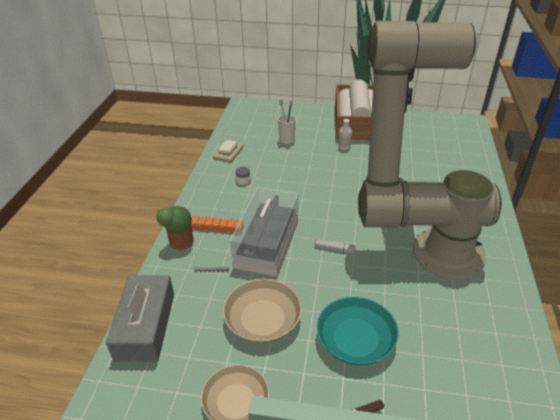

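The scene view shows the covered organiser at about (283,243), the large beige dish at (381,285), the turquoise one at (422,234) and the small beige one at (463,327). In the side view the organiser is at (267,232) and the dish at (262,312). I'll zoom in next.

Run:
```python
from h import *
a=cv2.imread("pics/scene0.png");b=cv2.imread("pics/side0.png")
A=cv2.resize(a[195:295,225:345],None,fx=4,fy=4,interpolation=cv2.INTER_CUBIC)
B=cv2.resize(b[180:280,225:305],None,fx=4,fy=4,interpolation=cv2.INTER_CUBIC)
cv2.imwrite("pics/crop0.png",np.hstack([A,B]))
c1=cap("scene");c2=cap("side")
for n,p,q in(("dishc",(381,285),(262,312)),("org",(283,243),(267,232)),("handle",(282,222),(266,208)),("cream",(172,240),(243,176)),("lotion",(181,152),(345,138))):
    print(n,np.round(tri((c1,*p),(c2,*q))))
```

```text
dishc [536. 351.  28.]
org [577.  45.  54.]
handle [579.  41. 145.]
cream [ 733. -278.   22.]
lotion [ 371. -579.   45.]
```

View pics/crop0.png

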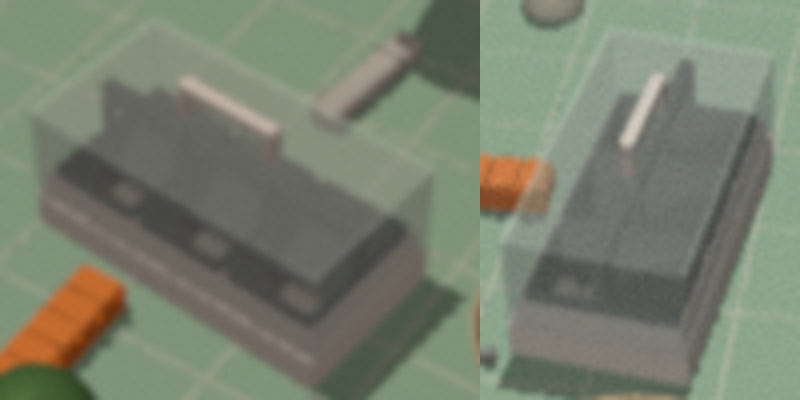

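The crops show the cover's handle bar, its top corners, and the frame's feet. I'll fit the pose from these corners.

```bash
cat > fit.py <<'E'
from h import *
from scipy.optimize import least_squares
c1=cap("scene");c2=cap("side")
hx,hy=71.5,135.5
S=[((155,22),(-hx,-hy,118)),((33,115),(hx,-hy,118)),((433,178),(-hx,hy,118)),((318,388),(hx,hy,0)),((40,218),(hx,-hy,0)),((185,87),(0,-45,146)),((276,133),(0,45,146))]
T=[((607,32),(hx,-hy,118)),((772,58),(-hx,-hy,118)),((503,235),(hx,hy,118)),((690,385),(-hx,hy,0)),((510,354),(hx,hy,0)),((659,77),(0,-45,146)),((626,144),(0,45,146))]
def f(p,full=False):
    c,s=np.cos(p[2]),np.sin(p[2]);R=np.array([[c,-s,0],[s,c,0],[0,0,1]]);r=[]
    for cam,L,o in((c1,S,(225,195)),(c2,T,(105,180))):
        P=np.array([l[1] for l in L])@R.T+[p[0],p[1],0]
        if cam is c1: uv=[[225+l[0][0]/4,195+l[0][1]/4] for l in L]
        else: uv=[[225+(l[0][0]-480)/4,180+l[0][1]/4] for l in L]
        r.append(proj(cam,P)-uv)
    return np.concatenate(r).ravel()
s=least_squares(f,[577,45,0],loss="soft_l1")
print(s.x,np.round(f(s.x).reshape(-1,2),1).tolist())
# dishes: beige ellipse
for n,c,(u,v) in(("scene",c1,(381,285)),("side",c2,(262,312))):
    lab=cv2.cvtColor(c["image"],cv2.COLOR_RGB2LAB).astype(int)
    m=((lab[...,1]>130)&(lab[...,2]>138)).astype(np.uint8)
    k,l,stt,cen=cv2.connectedComponentsWithStats(m)
    i=l[v,u];print(n,i,stt[i],cen[i])
    cs,_=cv2.findContours((l==i).astype(np.uint8),cv2.RETR_EXTERNAL,cv2.CHAIN_APPROX_NONE)
    P=np.array([onz(c,*q[0],48)[:2] for q in max(cs,key=len)])
    # rim fit: upper (far) points of contour lie on rim
    far=max(cs,key=len)[:,0]; P=P[far[:,1]<stt[i][1]+stt[i][3]*0.5]
    g=least_squares(lambda p:np.hypot(*(P-p[:2]).T)-108,[536,351],loss="soft_l1");print(g.x,np.abs(g.fun).mean(),len(P))
E
python3 fit.py
```

```text
[ 5.80150106e+02  4.40867446e+01 -8.92696272e-02] [[-0.0, -1.3], [-0.8, -1.1], [1.5, -3.3], [-0.7, 0.6], [0.3, 0.9], [-0.5, -0.9], [0.9, 0.7], [-0.2, -1.7], [0.3, -1.9], [-1.1, 1.5], [-0.1, 0.2], [0.2, -0.3], [-0.2, 0.1], [-0.1, 1.4]]
scene 52 [ 344  253   73   58 3296] [380.09223301 280.99393204]
[541.05455763 350.23036398] 2.0676871018561878 94
side 88 [ 230  282   68   59 2066] [261.68296225 312.86108422]
[533.77173308 385.46707687] 9.49143637056814 221
```

```bash
python3 -m creep '[[[4,5.5,0.5,0,0,3.5],[8,11,1,0,0,7],[12,16,1,0,0,10.5],[15.7,21.4,1,0,0,12.8],[15.7,21.4,1,0,0,12.8],[15.7,21.4,1,0,0,12.8],[15.7,21.4,1,0,0,12.8],[15.7,21.4,1,0,0,12.8],[15.7,21.4,1,0,0,12.8],[15.7,21.4,1,0,0,12.8],[15.7,21.4,1,0,0,12.8],[15.7,21.4,1,0,0,12.8],[15.7,21.4,1,0,0,12.8],[15.7,21.4,1,0,0,12.8],[15.7,21.4,1,0,0,12.8],[15.7,21.4,1,0,0,12.8],[15.7,21.4,1,0,0,12.8],[15.7,21.4,1,0,0,12.8],[15.7,21.4,1,0,0,12.8],[15.7,21.4,1,0,0,12.8]]]' 85
python3 - <<'E'
from h import *
st();c=cap("wrist","w1.png");print(-c["R"].T@c["t"],c["R"])
E
```

```text
time_s: 1.97
eef_pos: [580.4, 43.9, 329.0]
ee_rot: [0.0, 0.738, 0.675, -0.0]
force: [0.3, -0.9, 0.8]
grip_width: 0.995
grip_force: 0.0
1.9667 [580.4  43.9 329. ] [ 0.000e+00  7.376e-01  6.752e-01 -1.000e-04] [-0.126  0.425  1.274 -0.     1.443 -0.037] [ 0.3 -0.9  0.8] 0.9945304907518523 0.0
[586.47779469 120.81849202 397.70816463] [[ 9.96051735e-01 -8.87739926e-02 -3.46416333e-04]
 [-8.45666063e-02 -9.50017223e-01  3.00525814e-01]
 [-2.70079779e-02 -2.99309963e-01 -9.53773618e-01]]
```

View pics/w1.png

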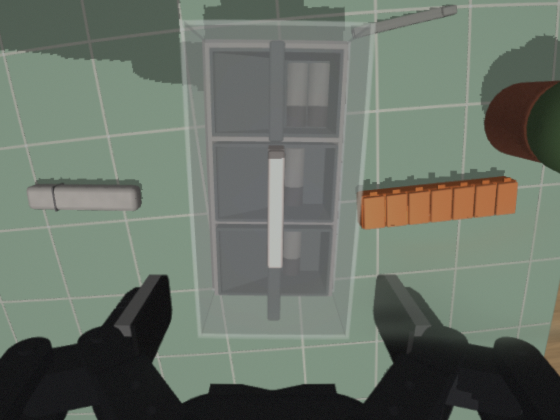

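The wrist view shows the cover handle running from (276,152) to (275,266). It also shows two sticks in the top bay (bay 2), one each in bays 1 and 0, and the thermometer and pill case to either side. I'll refine the handle and frame position.

Run:
```python
from h import *
c=cap("wrist")
g=c["image"]
a=onz(c,276,153,152);b=onz(c,275,266,152)
print(a,b,(a+b)/2,np.linalg.norm(a-b),np.arctan2(*(a-b)[[1,0]]))
# bin rows: frame wall tops z=50 corners: (206,43)(349,43)(335,297)(218,297)
Q=[onz(c,u,v,50) for u,v in((206,43),(349,43),(335,297),(218,297))]
print(np.round(Q,1).tolist(),np.mean(Q,0)); 
# predicted
for p in([580.15,44.1,-.0893],[579,43,-.085]):
    C,S=np.cos(p[2]),np.sin(p[2])
    L=np.array([[-65.5,129.5,50],[65.5,129.5,50],[65.5,-129.5,50],[-65.5,-129.5,50],[0,45,152],[0,-45,152]])
    W=L@np.array([[C,-S,0],[S,C,0],[0,0,1]]).T+[p[0],p[1],0];print(np.round(proj(c,W)).tolist())
```

```text
[585.94928355  85.39824456 152.        ] [ 5.77807508e+02 -1.87857128e-01  1.52000000e+02] [581.87839586  42.60519371 152.        ] 85.97249157730819 1.4759520979814829
[[531.1, 176.4, 50.0], [660.4, 165.0, 50.0], [637.7, -94.7, 50.0], [507.5, -83.0, 50.0]] [584.17985846  40.93281125  50.        ]
[[201.0, 41.0], [345.0, 41.0], [331.0, 294.0], [214.0, 294.0], [273.0, 148.0], [273.0, 267.0]]
[[199.0, 42.0], [343.0, 42.0], [331.0, 295.0], [213.0, 295.0], [271.0, 150.0], [272.0, 268.0]]
```

```bash
python3 -m creep '[[[0.06,0,-2,0,0,0],[0.06,0,-3.5,0,0,0],[0.06,0,-4.5,0,0,0],[0.06,0,-5.1,0,0,0],[0.06,0,-5.1,0,0,0],[0.06,0,-5.1,0,0,0]]]' 50; python3 -m creep '[[[0,0,0,0,0,0],[0,0,0,0,0,0],[0,0,0,0,0,0],[0,0,0,0,0,0],[0,0,0,0,0,0],[0,0,0,0,0,0],[0,0,0,0,0,0],[0,0,0,0,0,0],[0,0,0,0,0,0],[0,0,0,0,0,0]]]' 4 50
```

```text
time_s: 2.57
eef_pos: [582.3, 44.3, 201.8]
ee_rot: [-0.0, 0.738, 0.675, -0.0]
force: [0.7, 0.5, 1.1]
grip_width: 0.584
grip_force: 0.0
time_s: 3.4
eef_pos: [582.6, 44.8, 202.8]
ee_rot: [0.001, 0.737, 0.676, 0.001]
force: [-1.7, -0.6, 7.1]
grip_width: 0.126
grip_force: 50.2
```

```bash
python3 -m creep '[[[0,0,0.3,0,0,0],[0,0,0.8,0,0,0],[0,0,1.4,0,0,0],[0,0,2,0,0,0],[0,0,2.6,0,0,0],[0,0,3.2,0,0,0],[0,0,3.8,0,0,0],[0,0,4.2,0,0,0],[0,0,4.2,0,0,0]]]'; python3 -m creep '[[[-0.2,-0.8,0,0,0,-0.9],[-0.4,-1.6,0,0,0,-1.8],[-0.7,-2.5,0,0,0,-2.8],[-1,-3.5,0,0,0,-3.9],[-1.2,-4.5,0,0,0,-5],[-1.5,-5.5,0,0,0,-6.2],[-1.8,-6.5,0,0,0,-7.4],[-2.1,-7.5,0,0,0,-8.6],[-2.4,-8.5,0,0,0,-9.8],[-2.6,-9.5,0,0,0,-11],[-2.9,-10.5,0,0,0,-12],[-3.2,-11.5,0,0,0,-13],[-3.4,-12.5,0,0,0,-14.1],[-3.7,-13.4,0,0,0,-15.2],[-3.9,-14.2,0,0,0,-16.2],[-4.1,-14.8,0,0,0,-17],[-4.1,-15,0,0,0,-17],[-4.1,-15,0,0,0,-17],[-4.1,-15,0,0,0,-17],[-4.1,-15,0,0,0,-17]]]'
python3 - <<'E'
from h import *
cap("side","s2.png")
E
```

```text
time_s: 4.15
eef_pos: [582.6, 44.9, 308.6]
ee_rot: [0.001, 0.737, 0.676, 0.001]
force: [0.2, 0.3, -2.6]
grip_width: 0.128
grip_force: 49.0
time_s: 5.82
eef_pos: [480.2, -329.0, 306.2]
ee_rot: [-0.0, 1.0, 0.001, -0.0]
force: [0.9, 0.3, -2.5]
grip_width: 0.123
grip_force: 49.0
```

View pics/s2.png

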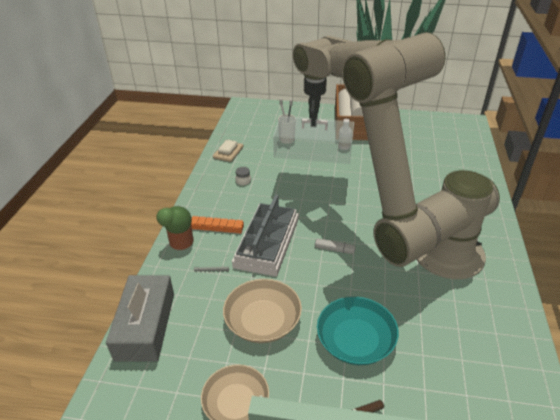

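The side view shows the cover held level at (312,140), the bins uncovered at (267,235), and nothing disturbed. Next I'll lower the cover.

```bash
python3 -m creep '[[[0,0,-1,0,0,0],[0,0,-2,0,0,0],[0,0,-3,0,0,0],[0,0,-4,0,0,0],[0,0,-4.6,0,0,0],[0,0,-4.9,0,0,0],[0,0,-5.1,0,0,0],[0,0,-5.25,0,0,0],[0,0,-5.35,0,0,0],[0,0,-5.4,0,0,0],[0,0,-5.4,0,0,0],[0,0,-5.4,0,0,0]]]'
```

```text
time_s: 6.87
eef_pos: [480.1, -330.2, 172.8]
ee_rot: [0.001, 1.0, 0.0, 0.001]
force: [-2.1, 3.8, 6.2]
grip_width: 0.128
grip_force: 50.1
```

```bash
python3 -m creep '[[[0,0,0,0,0,0],[0,0,0,0,0,0],[0,0,0,0,0,0],[0,0,0,0,0,0],[0,0,1,0,0,0],[0,0,2.5,0,0,0],[0,0,4,0,0,0],[0,0,5,0,0,0],[0,0,5,0,0,0]]]' 45; python3 -m creep '[[[0.4,1.5,0,0,0,1.4],[0.8,3,0,0,0,2.8],[1.2,4.5,0,0,0,4.2],[1.6,6,0,0,0,5.6],[2,7.5,0,0,0,7],[2.4,9,0,0,0,8.4],[2.7,10.5,0,0,0,9.8],[3,12,0,0,0,11.2],[3.3,13.5,0,0,0,12.6],[3.6,15,0,0,0,14],[4,16.5,0,0,0,15.4],[4.3,18,0,0,0,17],[4.4,18.3,0,0,0,17],[4.4,18.3,0,0,0,17],[4.4,18.3,0,0,0,17],[4.4,18.3,0,0,0,17],[4.4,18.3,0,0,0,17],[4.4,18.3,0,0,0,17]]]' 60
python3 - <<'E'
from h import *
c=cap("wrist","w3.png")
for p in([582.5,43.3,-.0893],):
    C,S=np.cos(p[2]),np.sin(p[2])
    L=np.array([[-65.5,129.5,50],[65.5,129.5,50],[65.5,-129.5,50],[-65.5,-129.5,50]]+[[0,y+d,107] for y in(85,0,-85) for d in(38.5,-38.5)])
    W=L@np.array([[C,-S,0],[S,C,0],[0,0,1]]).T+[p[0],p[1],0];print(np.round(proj(c,W)).tolist())
E
```

```text
time_s: 7.62
eef_pos: [480.6, -330.9, 302.3]
ee_rot: [0.004, 1.0, 0.0, 0.004]
force: [0.6, 0.2, 0.3]
grip_width: 0.53
grip_force: 0.0
time_s: 9.12
eef_pos: [589.8, 126.2, 296.5]
ee_rot: [0.0, 0.738, 0.675, -0.0]
force: [0.8, 0.6, -0.6]
grip_width: 0.707
grip_force: 0.0
[[199.0, 137.0], [348.0, 137.0], [332.0, 375.0], [214.0, 375.0], [273.0, 153.0], [273.0, 251.0], [273.0, 260.0], [273.0, 340.0], [273.0, 348.0], [273.0, 414.0]]
```

View pics/w3.png

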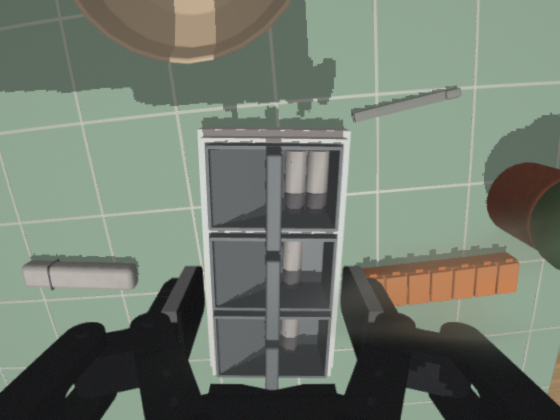

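The wrist view matches the predicted frame corners and bar. There are four sticks: two in bin2 at (296,172) and (318,172), one in bin1 at (292,255), and one in bin0 at (289,327). I'll grip bin2.

```bash
python3 -m creep '[[[0.01,0.06,-1.5,0,0,0],[0.01,0.06,-3,0,0,0],[0.01,0.06,-4.3,0,0,0],[0.01,0.06,-5.2,0,0,0],[0.01,0.06,-5.74,0,0,0],[0.01,0.06,-5.74,0,0,0],[0.01,0.06,-5.74,0,0,0]]]' 50; python3 -m creep '[[[0,0,0,0,0,0],[0,0,0,0,0,0],[0,0,0,0,0,0],[0,0,0,0,0,0],[0,0,0,0,0,0],[0,0,0,0,0,0],[0,0,0,0,0,0],[0,0,0,0,0,0],[0,0,0,0,0,0],[0,0,0,0,0,0]]]' 4 80;  python3 -m creep '[[[0,0,0.2,0,0,0],[0,0,0.5,0,0,0],[0,0,1,0,0,0],[0,0,1.5,0,0,0],[0,0,2,0,0,0],[0,0,2.5,0,0,0],[0,0,3,0,0,0],[0,0,3.6,0,0,0],[0,0,4.2,0,0,0],[0,0,4.8,0,0,0],[0,0,4.8,0,0,0]]]'
```

```text
time_s: 9.75
eef_pos: [590.1, 128.5, 153.0]
ee_rot: [-0.0, 0.737, 0.675, -0.0]
force: [0.7, -0.2, 0.3]
grip_width: 0.586
grip_force: 0.0
time_s: 10.58
eef_pos: [590.5, 128.9, 154.1]
ee_rot: [0.001, 0.737, 0.676, 0.001]
force: [-0.5, -0.8, 7.0]
grip_width: 0.123
grip_force: 78.5
time_s: 11.5
eef_pos: [590.6, 129.0, 276.3]
ee_rot: [0.002, 0.737, 0.676, 0.002]
force: [-0.5, -0.0, -1.1]
grip_width: 0.128
grip_force: 78.0
```

```bash
cat > dish.py <<'E'
from h import *
from scipy.optimize import least_squares
from scipy.ndimage import binary_fill_holes
def dish(name,u,v,show=0):
    # silhouette fit by projecting rim circle; far edge of the contour = rim
    c=cap(name);hsv=cv2.cvtColor(c["image"],cv2.COLOR_RGB2HSV).astype(int)
    m=((hsv[...,0]<22)&(hsv[...,1]>50)&(hsv[...,2]>80)).astype(np.uint8)
    m=cv2.morphologyEx(m,cv2.MORPH_CLOSE,np.ones((3,3)))
    _,l,s,cen=cv2.connectedComponentsWithStats(m)
    i=l[v-5:v+6,u-5:u+6].max();q=max(cv2.findContours((l==i).astype(np.uint8),0,1)[0],key=len)[:,0]
    print(name,s[i],np.round(cen[i],1)); q=q[q[:,1]<s[i][1]+.6*s[i][3]]
    P=np.array([onz(c,*x,48)[:2] for x in q])
    g=least_squares(lambda p:np.hypot(*(P-p).T)-108,[540,351],loss="soft_l1");print(np.round(g.x,1),np.abs(g.fun).mean())
if __name__=="__main__":
    dish("scene",381,285);dish("side",262,312);st()
E
python3 dish.py
```

```text
scene [ 343  252   75   60 3458] [380.  280.9]
[537.5 347.6] 1.7866988842701894
side [ 224  279   78   63 3799] [261.9 310.2]
[533.1 354.4] 2.2669892966513405
11.6 [589.9 128.9 272.8] [0.     0.7372 0.6757 0.    ] [0.021 0.51  1.291 0.    1.34  0.108] [ 0.7 -0.2 -3. ] 0.12019524675469921 78.04573774337769
```

```bash
python3 -m creep '[[[-0.1,0.5,0,0,0,0.4],[-0.3,1.2,0,0,0,1],[-0.5,2.2,0,0,0,1.8],[-0.8,3.2,0,0,0,2.7],[-1,4.2,0,0,0,3.6],[-1.2,5.2,0,0,0,4.5],[-1.5,6.2,0,0,0,5.4],[-1.7,7.2,0,0,0,6.2],[-1.9,8,0,0,0,6.9],[-2,8.6,0,0,0,7.4],[-2.1,9,0,0,0,7.6],[-2.1,9,0,0,0,7.6],[-2.1,9,0,0,0,7.6],[-2.1,9,0,0,0,7.6]]]'; python3 -m creep '[[[-0.16,-0.1,-0.3,0.54,-0.84,0],[-0.31,-0.2,-0.55,1.09,-1.68,0],[-0.47,-0.3,-0.8,1.63,-2.52,0],[-0.62,-0.4,-1.1,2.18,-3.36,0],[-0.76,-0.5,-1.4,2.72,-4.2,0],[-0.9,-0.59,-1.75,3.27,-5.03,0],[-1.03,-0.68,-2.05,3.81,-5.87,0],[-1.16,-0.76,-2.4,4.36,-6.71,0],[-1.16,-0.76,-2.4,4.36,-6.71,0],[-1.16,-0.76,-2.4,4.36,-6.71,0]]]'; python3 dish.py
```

```text
time_s: 12.77
eef_pos: [537.9, 353.0, 272.7]
ee_rot: [-0.0, 0.478, 0.878, -0.0]
force: [1.3, -0.1, -1.6]
grip_width: 0.122
grip_force: 78.1
time_s: 13.6
eef_pos: [508.5, 334.0, 212.7]
ee_rot: [0.162, 0.449, 0.826, 0.299]
force: [1.3, 0.7, -0.7]
grip_width: 0.121
grip_force: 78.4
scene [ 343  252   76   60 2457] [377.  283.7]
[540.2 349.6] 2.9038058778812994
side [ 224  279   77   64 2559] [268.  315.5]
[497.7 385.1] 29.50253571486607
13.7 [509.5 334.8 214.1] [0.1633 0.4485 0.8258 0.3004] [ 0.344  0.395  1.762  0.467  0.333 -0.623] [-0.4  0.2 -1.6] 0.12259835136866953 78.40482115745544
```

Joint 5 is near its lower limit (0.02), so this outward tilt won't reach 75°. I'll untilt, yaw the bin further left and tip sideways, which uses the free range of joint 4.

```bash
python3 -m creep '[[[0.26,0.17,0.65,-1.09,1.68,0],[0.54,0.36,1.3,-2.18,3.36,0],[0.85,0.56,1.85,-3.27,5.03,0],[1.16,0.76,2.4,-4.36,6.71,0],[1.16,0.76,2.4,-4.36,6.71,0],[1.16,0.76,2.4,-4.36,6.71,0],[1.16,0.76,2.4,-4.36,6.71,0],[1.16,0.76,2.4,-4.36,6.71,0],[1.16,0.76,2.4,-4.36,6.71,0]]]'; python3 -m creep '[[[0,0,0,0,0,1],[0,0,0,0,0,2],[0,0,0,0,0,3],[0,0,0,0,0,4],[0,0,0,0,0,5],[0,0,0,0,0,5.4],[0,0,0,0,0,5.4],[0,0,0,0,0,5.4]]]'
python3 - <<'E'
from h import *
st()
d=np.array([.5,.866]);T0=np.array([537.9,353.0,272.7])
for th,gz in((10,212),(20,197),(30,184),(40,172),(50,163),(60,155),(65,150),(70,145),(75,140)):
    t=np.radians(th);p=-54*np.sin(t)*d
    print(th,np.round(np.r_[p/25,(gz+54*np.cos(t)-T0[2])/25,th/5*.866,-th/5*.5],2).tolist())
E
```

```text
time_s: 14.45
eef_pos: [538.2, 353.7, 273.3]
ee_rot: [0.001, 0.478, 0.878, -0.0]
force: [0.2, -0.4, -1.6]
grip_width: 0.123
grip_force: 78.4
time_s: 15.12
eef_pos: [537.5, 353.6, 273.5]
ee_rot: [0.001, 0.26, 0.966, 0.0]
force: [0.7, -0.1, -2.0]
grip_width: 0.124
grip_force: 78.4
15.1167 [537.5 353.6 273.5] [8.000e-04 2.598e-01 9.657e-01 0.000e+00] [ 4.000e-01  6.000e-01  1.145e+00 -1.000e-03  1.395e+00 -6.450e-01] [ 0.7 -0.1 -2. ] 0.12419136610423936 78.35070490837097
10 [-0.19, -0.32, -0.3, 1.73, -1.0]
20 [-0.37, -0.64, -1.0, 3.46, -2.0]
30 [-0.54, -0.94, -1.68, 5.2, -3.0]
40 [-0.69, -1.2, -2.37, 6.93, -4.0]
50 [-0.83, -1.43, -3.0, 8.66, -5.0]
60 [-0.94, -1.62, -3.63, 10.39, -6.0]
65 [-0.98, -1.7, -4.0, 11.26, -6.5]
70 [-1.01, -1.76, -4.37, 12.12, -7.0]
75 [-1.04, -1.81, -4.75, 12.99, -7.5]
```

```bash
python3 -m creep '[[[-0.1,-0.16,-0.15,0.87,-0.5,0],[-0.19,-0.32,-0.3,1.73,-1,0],[-0.28,-0.48,-0.65,2.6,-1.5,0],[-0.37,-0.64,-1,3.46,-2,0],[-0.46,-0.79,-1.34,4.33,-2.5,0],[-0.54,-0.94,-1.68,5.2,-3,0],[-0.62,-1.07,-2,6.06,-3.5,0],[-0.69,-1.2,-2.37,6.93,-4,0],[-0.76,-1.32,-2.7,7.8,-4.5,0],[-0.83,-1.43,-3,8.66,-5,0],[-0.83,-1.43,-3,8.66,-5,0],[-0.83,-1.43,-3,8.66,-5,0],[-0.83,-1.43,-3,8.66,-5,0]]]'; python3 -c "
from h import *
st()"
```

```text
time_s: 16.2
eef_pos: [516.9, 318.0, 198.2]
ee_rot: [0.109, 0.235, 0.876, 0.408]
force: [0.4, 1.1, -1.0]
grip_width: 0.124
grip_force: 78.4
16.2 [516.9 318.  198.2] [0.1094 0.235  0.8756 0.4077] [ 0.175  0.449  1.804  1.259  0.663 -1.836] [ 0.4  1.1 -1. ] 0.12392979164332828 78.44755411148071
```

```bash
python3 -m creep '[[[-0.03,-0.05,-0.16,0.43,-0.25,0],[-0.06,-0.1,-0.32,0.87,-0.5,0],[-0.08,-0.14,-0.48,1.3,-0.75,0],[-0.11,-0.19,-0.63,1.73,-1,0],[-0.13,-0.23,-0.82,2.17,-1.25,0],[-0.15,-0.27,-1,2.6,-1.5,0],[-0.17,-0.3,-1.2,3.03,-1.75,0],[-0.18,-0.33,-1.37,3.46,-2,0],[-0.2,-0.36,-1.56,3.9,-2.25,0],[-0.21,-0.38,-1.75,4.33,-2.5,0],[-0.21,-0.38,-1.75,4.33,-2.5,0],[-0.21,-0.38,-1.75,4.33,-2.5,0],[-0.21,-0.38,-1.75,4.33,-2.5,0],[-0.21,-0.38,-1.75,4.33,-2.5,0],[-0.21,-0.38,-1.75,4.33,-2.5,0],[-0.21,-0.38,-1.75,4.33,-2.5,0]]]'; python3 -c "
from h import *
st()
a=cap('scene')['image'];b=cap('side')['image']
A=cv2.resize(a[190:340,230:460],None,fx=2,fy=2);B=cv2.resize(b[190:340,150:310],None,fx=2,fy=2)
cv2.imwrite('pics/p1.png',np.hstack([A,B])[:,:,::-1])"
```

```text
time_s: 17.53
eef_pos: [511.6, 308.8, 154.7]
ee_rot: [0.158, 0.205, 0.766, 0.588]
force: [-0.4, 0.4, -2.0]
grip_width: 0.122
grip_force: 78.7
17.5333 [511.6 308.8 154.7] [0.1578 0.2049 0.7664 0.588 ] [ 0.092  0.621  1.954  1.969  1.027 -2.605] [-0.4  0.4 -2. ] 0.12221071005099728 78.68224740028381
```

View pics/p1.png

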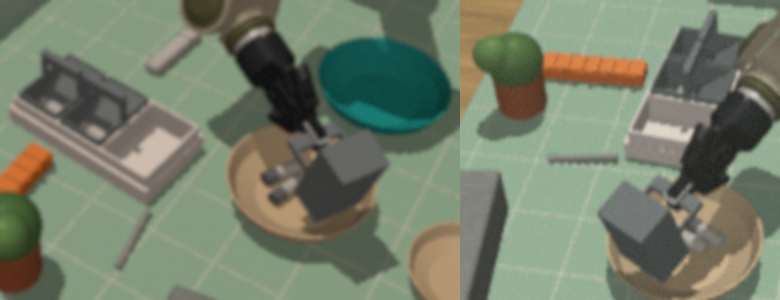

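The picture shows two sticks just past the lip at (285,180) in the scene crop. I'll untilt and check that they're in the dish.

```bash
python3 -m creep '[[[0,0,0.6,0,0,0],[0.03,0.05,0.9,-0.87,0.5,0],[0.08,0.15,1.4,-1.73,1,0],[0.12,0.23,1.6,-2.6,1.5,0],[0.17,0.31,1.75,-3.46,2,0],[0.21,0.38,1.75,-4.33,2.5,0],[0.21,0.38,1.75,-4.33,2.5,0],[0.21,0.38,1.75,-4.33,2.5,0],[0.21,0.38,1.75,-4.33,2.5,0],[0.21,0.38,1.75,-4.33,2.5,0]]]'; python3 -m creep '[[[0.07,0.11,0.3,-0.87,0.5,0],[0.14,0.23,0.63,-1.73,1,0],[0.21,0.36,1,-2.6,1.5,0],[0.29,0.49,1.32,-3.46,2,0],[0.37,0.64,1.66,-4.33,2.5,0],[0.46,0.79,2,-5.2,3,0],[0.55,0.95,2.35,-6.06,3.5,0],[0.64,1.11,2.7,-6.93,4,0],[0.73,1.27,2.85,-7.8,4.5,0],[0.83,1.43,3,-8.66,5,0],[0.83,1.43,3,-8.66,5,0],[0.83,1.43,3,-8.66,5,0],[0.83,1.43,3,-8.66,5,0]]]'; python3 -c "
from h import *
st()
a=cap('scene')['image'];b=cap('side')['image'];w=cap('wrist')['image']
A=cv2.resize(a[190:340,230:460],None,fx=1.7,fy=1.7);B=cv2.resize(b[200:350,190:330],None,fx=1.7,fy=1.7)
h=A.shape[0];cv2.imwrite('pics/p2.png',np.hstack([A,B[:h]])[:,:,::-1])"
```

```text
time_s: 18.47
eef_pos: [516.4, 317.9, 197.0]
ee_rot: [0.109, 0.235, 0.875, 0.409]
force: [0.8, 0.3, -2.0]
grip_width: 0.121
grip_force: 78.6
time_s: 19.55
eef_pos: [537.2, 353.5, 271.8]
ee_rot: [-0.001, 0.258, 0.966, 0.001]
force: [-0.7, -0.9, -1.9]
grip_width: 0.122
grip_force: 78.5
19.55 [537.2 353.5 271.8] [-1.100e-03  2.585e-01  9.660e-01  9.000e-04] [ 0.399  0.601  1.148  0.003  1.393 -0.649] [-0.7 -0.9 -1.9] 0.12205800718460572 78.54081273078918
```

View pics/p2.png

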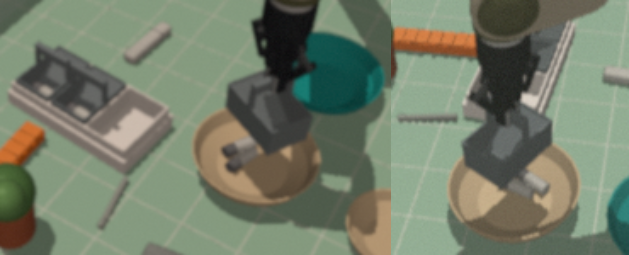

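Both sticks lie in the dish: (242,152) in the scene crop, (530,180) in the side crop. I'll return bin2 to its bay.

```bash
python3 -m creep '[[[0.1,-0.5,0,0,0,-0.8],[0.3,-1.3,0,0,0,-1.9],[0.5,-2.2,0,0,0,-3.1],[0.7,-3.1,0,0,0,-4.4],[0.9,-4,0,0,0,-5.7],[1.2,-5,0,0,0,-7.1],[1.4,-6,0,0,0,-8.5],[1.6,-7,0,0,0,-9.9],[1.8,-7.9,0,0,0,-11.2],[2,-8.6,0,0,0,-12.3],[2.1,-9,0,0,0,-13],[2.1,-9,0,0,0,-13],[2.1,-9,0,0,0,-13],[2.1,-9,0,0,0,-13],[2.1,-9,0,0,0,-13],[2.1,-9,0,0,0,-13]]]'; python3 -m creep '[[[0,0,-0.8,0,0,0],[0,0,-1.6,0,0,0],[0,0,-2.3,0,0,0],[0,0,-2.8,0,0,0],[0,0,-3,0,0,0],[0,0,-3,0,0,0]]]';python3 -c "
from h import *
st()"
```

```text
time_s: 21.03
eef_pos: [589.8, 129.7, 272.9]
ee_rot: [-0.0, 0.737, 0.676, 0.0]
force: [0.1, -0.3, -1.8]
grip_width: 0.121
grip_force: 78.6
time_s: 21.53
eef_pos: [589.6, 129.3, 196.9]
ee_rot: [-0.001, 0.737, 0.676, -0.001]
force: [0.6, -0.3, -1.2]
grip_width: 0.122
grip_force: 78.6
21.5333 [589.6 129.3 196.9] [-7.000e-04  7.369e-01  6.760e-01 -7.000e-04] [0.022 0.58  1.385 0.    1.178 0.108] [ 0.6 -0.3 -1.2] 0.12231112714427997 78.57994794845581
```

```bash
python3 -m creep '[[[0,0,-0.25,0,0,0],[0,0,-0.5,0,0,0],[0,0,-0.75,0,0,0],[0,0,-1,0,0,0],[0,0,-1.25,0,0,0],[0,0,-1.5,0,0,0],[0,0,-1.7,0,0,0],[0,0,-1.8,0,0,0],[0,0,-1.8,0,0,0],[0,0,-1.8,0,0,0]]]'
```

```text
time_s: 22.37
eef_pos: [590.0, 128.9, 154.1]
ee_rot: [0.0, 0.737, 0.676, 0.0]
force: [-4.6, -0.7, 9.5]
grip_width: 0.121
grip_force: 80.2
```

```bash
python3 -m creep '[[[0,0,0,0,0,0],[0,0,0,0,0,0],[0,0,0,0,0,0],[0,0,0,0,0,0],[0,0,1,0,0,0],[0,0,2,0,0,0],[-0.1,-1,2.2,0,0,0],[-0.2,-2.2,2.2,0,0,0],[-0.3,-3.2,2.2,0,0,0],[-0.3,-3.39,2.2,0,0,0],[-0.3,-3.39,2.2,0,0,0],[-0.3,-3.39,1,0,0,0],[-0.3,-3.39,0.3,0,0,0],[-0.3,-3.39,0,0,0,0],[-0.3,-3.39,0,0,0,0],[-0.3,-3.39,0,0,0,0]]]' 50; python3 -m creep '[[[0,0,0,0,0,0],[0,0,0,0,0,0],[0,0,0,0,0,0],[0,0,0,0,0,0],[0,0,0,0,0,0],[0,0,0,0,0,0],[0,0,0,0,0,0],[0,0,0,0,0,0],[0,0,0,0,0,0],[0,0,0,0,0,0]]]' 4 80;  python3 -m creep '[[[0,0,0.2,0,0,0],[0,0,0.5,0,0,0],[0,0,1,0,0,0],[0,0,1.5,0,0,0],[0,0,2,0,0,0],[0,0,2.5,0,0,0],[0,0,3,0,0,0],[0,0,3.6,0,0,0],[0,0,4.2,0,0,0],[0,0,4.8,0,0,0],[0,0,4.8,0,0,0],[0,0,4.8,0,0,0]]]'; python3 dish.py
```

```text
time_s: 23.7
eef_pos: [582.8, 44.8, 153.4]
ee_rot: [0.0, 0.737, 0.676, 0.0]
force: [0.7, -0.7, 0.6]
grip_width: 0.585
grip_force: 0.0
time_s: 24.53
eef_pos: [582.9, 44.2, 153.9]
ee_rot: [0.001, 0.737, 0.676, 0.001]
force: [-1.7, 0.4, 6.2]
grip_width: 0.124
grip_force: 78.7
time_s: 25.53
eef_pos: [582.5, 44.2, 273.2]
ee_rot: [0.0, 0.737, 0.676, 0.0]
force: [-0.6, 0.4, -2.7]
grip_width: 0.124
grip_force: 77.9
scene [ 343  251   75   61 3213] [380.6 281. ]
[537.9 347.2] 1.9467829916393158
side [ 223  279   78   64 3516] [261.4 310.3]
[533.5 353.2] 2.081213408958867
25.6333 [582.2  44.2 271.9] [-7.000e-04  7.372e-01  6.757e-01 -6.000e-04] [-0.125  0.468  1.36  -0.     1.316 -0.038] [ 0.1  0.4 -1.8] 0.12343043066748437 77.94995069503784
```

```bash
python3 -m creep '[[[-0.1,0.5,0,0,0,0.5],[-0.2,1.3,0,0,0,1.3],[-0.3,2.2,0,0,0,2.2],[-0.5,3.2,0,0,0,3.2],[-0.6,4.2,0,0,0,4.3],[-0.8,5.2,0,0,0,5.4],[-0.9,6.2,0,0,0,6.5],[-1.1,7.2,0,0,0,7.6],[-1.2,8.2,0,0,0,8.7],[-1.4,9.2,0,0,0,9.8],[-1.5,10.2,0,0,0,10.9],[-1.6,11.2,0,0,0,12],[-1.7,12,0,0,0,12.7],[-1.8,12.39,0,0,0,13],[-1.8,12.39,0,0,0,13],[-1.8,12.39,0,0,0,13],[-1.8,12.39,0,0,0,13]]]'; python3 -m creep '[[[-0.1,-0.16,-0.15,0.87,-0.5,0],[-0.19,-0.32,-0.3,1.73,-1,0],[-0.28,-0.48,-0.65,2.6,-1.5,0],[-0.37,-0.64,-1,3.46,-2,0],[-0.46,-0.79,-1.34,4.33,-2.5,0],[-0.54,-0.94,-1.68,5.2,-3,0],[-0.62,-1.07,-2,6.06,-3.5,0],[-0.69,-1.2,-2.37,6.93,-4,0],[-0.76,-1.32,-2.7,7.8,-4.5,0],[-0.83,-1.43,-3,8.66,-5,0],[-0.83,-1.43,-3,8.66,-5,0],[-0.83,-1.43,-3,8.66,-5,0],[-0.83,-1.43,-3,8.66,-5,0]]]'; python3 -m creep '[[[-0.03,-0.05,-0.16,0.43,-0.25,0],[-0.06,-0.1,-0.32,0.87,-0.5,0],[-0.08,-0.14,-0.48,1.3,-0.75,0],[-0.11,-0.19,-0.63,1.73,-1,0],[-0.13,-0.23,-0.82,2.17,-1.25,0],[-0.15,-0.27,-1,2.6,-1.5,0],[-0.17,-0.3,-1.2,3.03,-1.75,0],[-0.18,-0.33,-1.37,3.46,-2,0],[-0.2,-0.36,-1.56,3.9,-2.25,0],[-0.21,-0.38,-1.75,4.33,-2.5,0],[-0.21,-0.38,-1.75,4.33,-2.5,0],[-0.21,-0.38,-1.75,4.33,-2.5,0],[-0.21,-0.38,-1.75,4.33,-2.5,0],[-0.21,-0.38,-1.75,4.33,-2.5,0],[-0.21,-0.38,-1.75,4.33,-2.5,0],[-0.21,-0.38,-1.75,4.33,-2.5,0]]]'
```

```text
time_s: 27.05
eef_pos: [537.7, 353.0, 272.7]
ee_rot: [-0.0, 0.26, 0.966, -0.0]
force: [0.1, -0.5, -1.4]
grip_width: 0.126
grip_force: 78.1
time_s: 28.13
eef_pos: [517.1, 317.2, 198.1]
ee_rot: [0.11, 0.235, 0.875, 0.408]
force: [0.5, 0.1, -0.8]
grip_width: 0.121
grip_force: 78.5
time_s: 29.47
eef_pos: [511.6, 308.8, 154.7]
ee_rot: [0.158, 0.205, 0.766, 0.588]
force: [-0.2, -0.9, -0.9]
grip_width: 0.123
grip_force: 78.7
```

```bash
python3 -m creep '[[[0,0,0.6,0,0,0],[0.03,0.05,0.9,-0.87,0.5,0],[0.08,0.15,1.4,-1.73,1,0],[0.12,0.23,1.6,-2.6,1.5,0],[0.17,0.31,1.75,-3.46,2,0],[0.21,0.38,1.75,-4.33,2.5,0],[0.21,0.38,1.75,-4.33,2.5,0],[0.21,0.38,1.75,-4.33,2.5,0],[0.21,0.38,1.75,-4.33,2.5,0],[0.21,0.38,1.75,-4.33,2.5,0]]]'; python3 -m creep '[[[0.07,0.11,0.3,-0.87,0.5,0],[0.14,0.23,0.63,-1.73,1,0],[0.21,0.36,1,-2.6,1.5,0],[0.29,0.49,1.32,-3.46,2,0],[0.37,0.64,1.66,-4.33,2.5,0],[0.46,0.79,2,-5.2,3,0],[0.55,0.95,2.35,-6.06,3.5,0],[0.64,1.11,2.7,-6.93,4,0],[0.73,1.27,2.85,-7.8,4.5,0],[0.83,1.43,3,-8.66,5,0],[0.83,1.43,3,-8.66,5,0],[0.83,1.43,3,-8.66,5,0],[0.83,1.43,3,-8.66,5,0]]]'; python3 -c "
from h import *
st()
a=cap('scene')['image'];b=cap('side')['image']
A=cv2.resize(a[190:340,230:460],None,fx=1.7,fy=1.7);B=cv2.resize(b[200:350,190:330],None,fx=1.7,fy=1.7)
cv2.imwrite('pics/p3.png',np.hstack([A,B])[:,:,::-1])"
```

```text
time_s: 30.3
eef_pos: [516.4, 317.9, 197.1]
ee_rot: [0.109, 0.235, 0.875, 0.409]
force: [-0.1, 0.4, -0.1]
grip_width: 0.121
grip_force: 78.7
time_s: 31.38
eef_pos: [537.2, 353.5, 271.8]
ee_rot: [-0.001, 0.258, 0.966, 0.001]
force: [0.5, -0.3, -1.6]
grip_width: 0.127
grip_force: 78.7
31.3833 [537.2 353.5 271.8] [-1.100e-03  2.585e-01  9.660e-01  9.000e-04] [ 0.399  0.601  1.148  0.003  1.393 -0.649] [ 0.5 -0.3 -1.6] 0.12713392059007003 78.703533411026
```

View pics/p3.png

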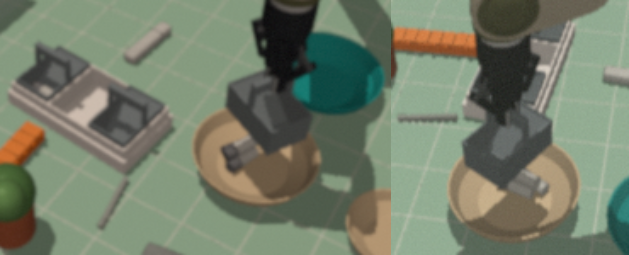

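Sticks are visible in the dish and bin2 sits home. I can't tell whether the third stick fell out, because the bin hides part of the dish. I'll return bin1 and then check with the dish in clear view.

```bash
python3 -m creep '[[[0.1,-0.5,0,0,0,-0.5],[0.2,-1.3,0,0,0,-1.3],[0.3,-2.2,0,0,0,-2.2],[0.5,-3.2,0,0,0,-3.2],[0.6,-4.2,0,0,0,-4.3],[0.8,-5.2,0,0,0,-5.4],[0.9,-6.2,0,0,0,-6.5],[1.1,-7.2,0,0,0,-7.6],[1.2,-8.2,0,0,0,-8.7],[1.4,-9.2,0,0,0,-9.8],[1.5,-10.2,0,0,0,-10.9],[1.6,-11.2,0,0,0,-12],[1.7,-12,0,0,0,-12.7],[1.8,-12.39,0,0,0,-13],[1.8,-12.39,0,0,0,-13],[1.8,-12.39,0,0,0,-13],[1.8,-12.39,0,0,0,-13],[1.8,-12.39,0,0,0,-13]]]';  python3 -c "
from h import *
st()
a=cap('scene')['image'];b=cap('side')['image']
A=cv2.resize(a[235:335,330:450],None,fx=3,fy=3);B=cv2.resize(b[260:360,210:330],None,fx=3,fy=3)
cv2.imwrite('pics/p4.png',np.hstack([A,B])[:,:,::-1])"
```

```text
time_s: 32.98
eef_pos: [582.3, 45.2, 272.9]
ee_rot: [-0.0, 0.737, 0.676, 0.0]
force: [0.4, 0.0, -0.7]
grip_width: 0.125
grip_force: 78.7
32.9833 [582.3  45.2 272.9] [-1.000e-04  7.365e-01  6.764e-01  1.000e-04] [-0.123  0.467  1.358  0.     1.317 -0.038] [ 0.4  0.  -0.7] 0.12463749100657563 78.69036555290222
```

View pics/p4.png

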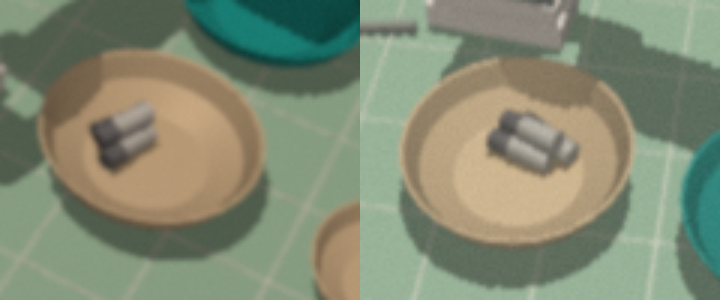

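The side view suggests three sticks: two in front, with a third end showing at (570,155). I'll put bin1 home and look inside it.

```bash
python3 -m creep '[[[0,0,-0.8,0,0,0],[0,0,-1.6,0,0,0],[0,0,-2.3,0,0,0],[0,0,-2.8,0,0,0],[0,0,-3,0,0,0],[0,0,-3.25,0,0,0],[0,0,-3.5,0,0,0],[0,0,-3.75,0,0,0],[0,0,-4,0,0,0],[0,0,-4.25,0,0,0],[0,0,-4.5,0,0,0],[0,0,-4.7,0,0,0],[0,0,-4.8,0,0,0],[0,0,-4.8,0,0,0],[0,0,-4.8,0,0,0]]]'; python3 -m creep '[[[0,0,0,0,0,0],[0,0,0,0,0,0],[0,0,0,0,0,0],[0,0,0,0,0,0],[0,0,1,0,0,0],[0,0,2,0,0,0],[-0.1,-1,3,0,0,0],[-0.2,-2.2,4,0,0,0],[-0.3,-3.2,4,0,0,0],[-0.3,-3.39,4,0,0,0],[-0.3,-3.39,4,0,0,0],[-0.3,-3.39,4,0,0,0]]]' 50; python3 -c "
from h import *
st()
cap('wrist','w5.png')"
```

```text
time_s: 34.33
eef_pos: [582.4, 44.2, 153.9]
ee_rot: [0.0, 0.737, 0.676, -0.0]
force: [-5.9, -0.5, 9.2]
grip_width: 0.127
grip_force: 80.4
time_s: 35.33
eef_pos: [574.9, -40.2, 252.2]
ee_rot: [-0.001, 0.737, 0.676, -0.0]
force: [0.0, 0.3, -0.8]
grip_width: 0.585
grip_force: 0.0
35.3333 [574.9 -40.2 252.2] [-6.000e-04  7.373e-01  6.756e-01 -2.000e-04] [-0.273  0.468  1.412  0.     1.263 -0.186] [ 0.   0.3 -0.8] 0.5849743298720422 0.0
```

View pics/w5.png

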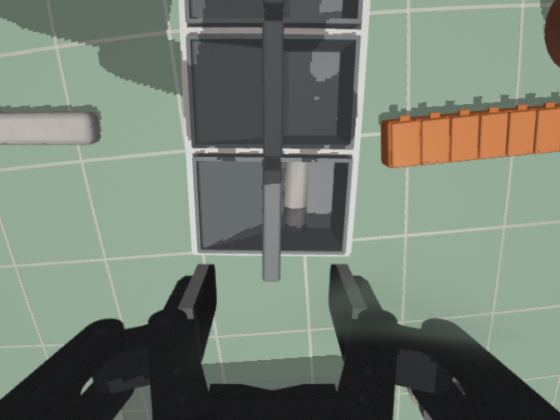

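Bin1 at (275,90) is empty and home, and bin0 holds one stick at (295,190). I'll do bin0 now.

```bash
python3 -m creep '[[[0,0,-1.2,0,0,0],[0,0,-2.4,0,0,0],[0,0,-3.4,0,0,0],[0,0,-4,0,0,0],[0,0,-4,0,0,0],[0,0,-4,0,0,0]]]' 50; python3 -m creep '[[[0,0,0,0,0,0],[0,0,0,0,0,0],[0,0,0,0,0,0],[0,0,0,0,0,0],[0,0,0,0,0,0],[0,0,0,0,0,0],[0,0,0,0,0,0],[0,0,0,0,0,0],[0,0,0,0,0,0],[0,0,0,0,0,0]]]' 4 80;  python3 -m creep '[[[0,0,0.2,0,0,0],[0,0,0.5,0,0,0],[0,0,1,0,0,0],[0,0,1.5,0,0,0],[0,0,2,0,0,0],[0,0,2.5,0,0,0],[0,0,3,0,0,0],[0,0,3.6,0,0,0],[0,0,4.2,0,0,0],[0,0,4.8,0,0,0],[0,0,4.8,0,0,0],[0,0,4.8,0,0,0]]]'; python3 dish.py
```

```text
time_s: 35.88
eef_pos: [575.0, -39.6, 152.6]
ee_rot: [-0.001, 0.737, 0.676, -0.0]
force: [0.5, -0.0, 0.2]
grip_width: 0.586
grip_force: 0.0
time_s: 36.72
eef_pos: [575.2, -40.6, 153.7]
ee_rot: [0.0, 0.737, 0.676, 0.0]
force: [-2.2, 0.3, 6.2]
grip_width: 0.125
grip_force: 81.2
time_s: 37.72
eef_pos: [575.0, -40.6, 273.3]
ee_rot: [0.001, 0.737, 0.676, 0.0]
force: [-0.0, 0.3, -2.2]
grip_width: 0.123
grip_force: 80.1
scene [ 343  252   75   60 3163] [380.8 281.2]
[538.4 348.6] 1.9438537062106038
side [ 223  279   78   64 3441] [261.3 310.6]
[533.  354.4] 2.07947277032994
37.8167 [574.7 -40.5 271.9] [-7.000e-04  7.372e-01  6.757e-01 -4.000e-04] [-0.274  0.451  1.385  0.     1.307 -0.187] [ 0.2 -0.8 -1.3] 0.12187088213358738 80.1350998878479
```

```bash
python3 -m creep '[[[-0.1,0.6,0,0,0,0.5],[-0.2,1.6,0,0,0,1.3],[-0.3,2.7,0,0,0,2.2],[-0.4,3.9,0,0,0,3.2],[-0.5,5.1,0,0,0,4.3],[-0.6,6.3,0,0,0,5.4],[-0.7,7.6,0,0,0,6.5],[-0.8,8.9,0,0,0,7.6],[-0.9,10.2,0,0,0,8.7],[-1,11.5,0,0,0,9.8],[-1.1,12.8,0,0,0,10.9],[-1.3,14.1,0,0,0,12],[-1.4,15.2,0,0,0,12.7],[-1.5,15.78,0,0,0,13],[-1.5,15.78,0,0,0,13],[-1.5,15.78,0,0,0,13],[-1.5,15.78,0,0,0,13],[-1.5,15.78,0,0,0,13]]]'; python3 -m creep '[[[-0.1,-0.16,-0.15,0.87,-0.5,0],[-0.19,-0.32,-0.3,1.73,-1,0],[-0.28,-0.48,-0.65,2.6,-1.5,0],[-0.37,-0.64,-1,3.46,-2,0],[-0.46,-0.79,-1.34,4.33,-2.5,0],[-0.54,-0.94,-1.68,5.2,-3,0],[-0.62,-1.07,-2,6.06,-3.5,0],[-0.69,-1.2,-2.37,6.93,-4,0],[-0.76,-1.32,-2.7,7.8,-4.5,0],[-0.83,-1.43,-3,8.66,-5,0],[-0.83,-1.43,-3,8.66,-5,0],[-0.83,-1.43,-3,8.66,-5,0],[-0.83,-1.43,-3,8.66,-5,0]]]'; python3 -m creep '[[[-0.03,-0.05,-0.16,0.43,-0.25,0],[-0.06,-0.1,-0.32,0.87,-0.5,0],[-0.08,-0.14,-0.48,1.3,-0.75,0],[-0.11,-0.19,-0.63,1.73,-1,0],[-0.13,-0.23,-0.82,2.17,-1.25,0],[-0.15,-0.27,-1,2.6,-1.5,0],[-0.17,-0.3,-1.2,3.03,-1.75,0],[-0.18,-0.33,-1.37,3.46,-2,0],[-0.2,-0.36,-1.56,3.9,-2.25,0],[-0.21,-0.38,-1.75,4.33,-2.5,0],[-0.21,-0.38,-1.75,4.33,-2.5,0],[-0.21,-0.38,-1.75,4.33,-2.5,0],[-0.21,-0.38,-1.75,4.33,-2.5,0],[-0.21,-0.38,-1.75,4.33,-2.5,0],[-0.21,-0.38,-1.75,4.33,-2.5,0],[-0.21,-0.38,-1.75,4.33,-2.5,0]]]'; python3 -m creep '[[[0,0,0.6,0,0,0],[0.03,0.05,0.9,-0.87,0.5,0],[0.08,0.15,1.4,-1.73,1,0],[0.12,0.23,1.6,-2.6,1.5,0],[0.17,0.31,1.75,-3.46,2,0],[0.21,0.38,1.75,-4.33,2.5,0],[0.21,0.38,1.75,-4.33,2.5,0],[0.21,0.38,1.75,-4.33,2.5,0],[0.21,0.38,1.75,-4.33,2.5,0],[0.21,0.38,1.75,-4.33,2.5,0]]]'; python3 -m creep '[[[0.07,0.11,0.3,-0.87,0.5,0],[0.14,0.23,0.63,-1.73,1,0],[0.21,0.36,1,-2.6,1.5,0],[0.29,0.49,1.32,-3.46,2,0],[0.37,0.64,1.66,-4.33,2.5,0],[0.46,0.79,2,-5.2,3,0],[0.55,0.95,2.35,-6.06,3.5,0],[0.64,1.11,2.7,-6.93,4,0],[0.73,1.27,2.85,-7.8,4.5,0],[0.83,1.43,3,-8.66,5,0],[0.83,1.43,3,-8.66,5,0],[0.83,1.43,3,-8.66,5,0],[0.83,1.43,3,-8.66,5,0]]]'; python3 -m creep '[[[0.1,-0.6,0,0,0,-0.5],[0.2,-1.6,0,0,0,-1.3],[0.3,-2.7,0,0,0,-2.2],[0.4,-3.9,0,0,0,-3.2],[0.5,-5.1,0,0,0,-4.3],[0.6,-6.3,0,0,0,-5.4],[0.7,-7.6,0,0,0,-6.5],[0.8,-8.9,0,0,0,-7.6],[0.9,-10.2,0,0,0,-8.7],[1,-11.5,0,0,0,-9.8],[1.1,-12.8,0,0,0,-10.9],[1.3,-14.1,0,0,0,-12],[1.4,-15.2,0,0,0,-12.7],[1.5,-15.78,0,0,0,-13],[1.5,-15.78,0,0,0,-13],[1.5,-15.78,0,0,0,-13],[1.5,-15.78,0,0,0,-13],[1.5,-15.78,0,0,0,-13]]]'; python3 -c "
from h import *
st()
a=cap('scene')['image'];b=cap('side')['image']
A=cv2.resize(a[235:335,330:450],None,fx=3,fy=3);B=cv2.resize(b[260:360,210:330],None,fx=3,fy=3)
cv2.imwrite('pics/p6.png',np.hstack([A,B])[:,:,::-1])"
```

```text
time_s: 39.32
eef_pos: [537.8, 352.8, 272.8]
ee_rot: [-0.0, 0.26, 0.966, -0.0]
force: [-0.8, -0.1, -1.1]
grip_width: 0.127
grip_force: 80.0
time_s: 40.4
eef_pos: [517.1, 317.3, 198.1]
ee_rot: [0.11, 0.235, 0.876, 0.408]
force: [0.2, 0.2, -0.8]
grip_width: 0.123
grip_force: 80.2
time_s: 41.73
eef_pos: [511.6, 308.8, 154.6]
ee_rot: [0.158, 0.205, 0.766, 0.588]
force: [-0.2, -0.0, -1.2]
grip_width: 0.123
grip_force: 80.2
time_s: 42.57
eef_pos: [516.4, 317.9, 197.1]
ee_rot: [0.109, 0.235, 0.875, 0.409]
force: [-0.9, -0.6, -1.5]
grip_width: 0.123
grip_force: 80.2
time_s: 43.65
eef_pos: [537.2, 353.5, 271.8]
ee_rot: [-0.001, 0.258, 0.966, 0.001]
force: [0.4, -0.9, -0.7]
grip_width: 0.123
grip_force: 80.1
time_s: 45.15
eef_pos: [574.8, -39.4, 272.9]
ee_rot: [-0.0, 0.737, 0.676, 0.0]
force: [-0.1, 0.5, -2.7]
grip_width: 0.126
grip_force: 80.1
45.15 [574.8 -39.4 272.9] [-1.000e-04  7.365e-01  6.764e-01  2.000e-04] [-0.272  0.449  1.385  0.     1.308 -0.187] [-0.1  0.5 -2.7] 0.12602288756348756 80.13866186141968
```

View pics/p6.png

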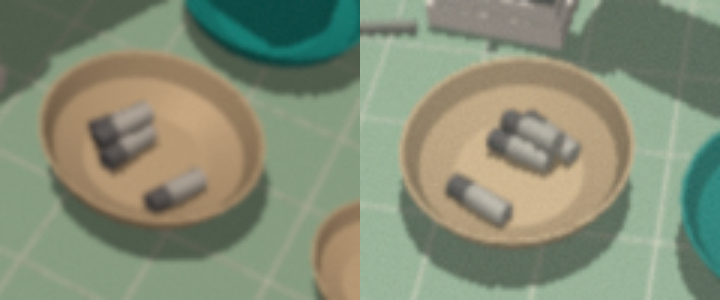

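All four sticks are in the dish, the latest at (175,188) in the scene crop. I'll put bin0 home, then go to the cover and look.

```bash
python3 -m creep '[[[0,0,-0.8,0,0,0],[0,0,-1.6,0,0,0],[0,0,-2.3,0,0,0],[0,0,-2.8,0,0,0],[0,0,-3,0,0,0],[0,0,-3.25,0,0,0],[0,0,-3.5,0,0,0],[0,0,-3.75,0,0,0],[0,0,-4,0,0,0],[0,0,-4.25,0,0,0],[0,0,-4.5,0,0,0],[0,0,-4.7,0,0,0],[0,0,-4.8,0,0,0],[0,0,-4.8,0,0,0],[0,0,-4.8,0,0,0]]]'; python3 -m creep '[[[0,0,0,0,0,0],[0,0,0,0,0,0],[0,0,0,0,0,0],[0,0,0,0,0,0],[0,0,1,0,0,0],[0,0,2.5,0,0,0],[0,0,4,0,0,0],[0,0,5.5,0,0,0],[0,0,7,0,0,0],[0,0,7,0,0,0]]]' 50; python3 -m creep '[[[-0.4,-1.2,0,0,0,-1.4],[-0.8,-2.4,0,0,0,-2.8],[-1.2,-3.6,0,0,0,-4.2],[-1.6,-4.8,0,0,0,-5.6],[-2,-6,0,0,0,-7],[-2.4,-7.2,0,0,0,-8.4],[-2.7,-8.4,0,0,0,-9.8],[-3,-9.6,0,0,0,-11.2],[-3.3,-10.6,0,0,0,-12.6],[-3.6,-11.2,0,0,0,-14],[-3.8,-11.6,0,0,0,-15.4],[-3.8,-11.6,0,0,0,-16.6],[-3.8,-11.6,0,0,0,-17],[-3.8,-11.6,0,0,0,-17],[-3.8,-11.6,0,0,0,-17]]]';python3 -c "
from h import *
st()
c=cap('wrist','w7.png')
print(proj(c,[[435,-330,152],[525,-330,152]]))"
```

```text
time_s: 46.5
eef_pos: [574.8, -40.5, 153.9]
ee_rot: [-0.0, 0.737, 0.676, -0.0]
force: [-6.8, 0.7, 10.2]
grip_width: 0.124
grip_force: 81.7
time_s: 47.33
eef_pos: [576.2, -40.8, 335.6]
ee_rot: [0.005, 0.737, 0.676, 0.003]
force: [-0.1, 0.1, 0.9]
grip_width: 0.588
grip_force: 0.0
time_s: 48.58
eef_pos: [480.0, -330.6, 327.6]
ee_rot: [-0.0, 1.0, 0.001, -0.0]
force: [-1.2, -0.1, -0.8]
grip_width: 0.587
grip_force: 0.0
48.5833 [ 480.  -330.6  327.6] [-1.e-04  1.e+00  9.e-04 -1.e-04] [-0.804  0.428  1.273 -0.     1.441  0.765] [-1.2 -0.1 -0.8] 0.586520089446619 0.0
[[271.92734576 266.80322169]
 [272.04404207 147.34082686]]
```

View pics/w7.png

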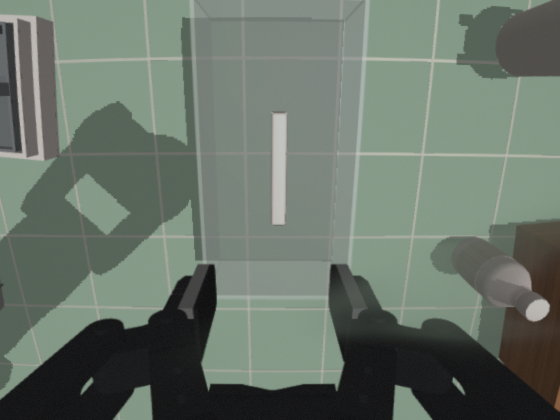

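The handle bar now runs from (279,112) to (279,224). I'll measure it at its true height of 122 mm.

```bash
python3 -c "
from h import *
c=cap('wrist');im=c['image'].astype(int)
m=(im.min(2)>190).astype(np.uint8);m[:,:250]=0;m[:,310:]=0;m[:100]=0;m[240:]=0
r=cv2.minAreaRect(np.argwhere(m)[:,::-1].astype(np.float32));print(r)
b=cv2.boxPoints(r);e=sorted(b,key=lambda p:p[1]);p=(e[0]+e[1])/2;q=(e[2]+e[3])/2
A=onz(c,*p,122);B=onz(c,*q,122);print(p,q,A,B,(A+B)/2,np.linalg.norm(A-B),np.degrees(np.arctan2(*(A-B)[[1,0]])))
print(proj(c,[[435,-330,122],[525,-330,122]]))
"
```

```text
((281.0, 152.5), (73.0, 6.0), 90.0)
[281. 116.] [281. 189.] [ 544.65569102 -336.58920948  122.        ] [ 488.31222898 -337.05032793  122.        ] [ 516.48396   -336.8197687  122.       ] 56.34534892015662 0.4689018112983934
[[272.03947981 250.78140468]
 [272.17608261 142.36045604]]
```

```bash
python3 -c "
from h import *
from scipy.ndimage import gaussian_filter1d as g1
for f,cs,r0,r1 in(('w7.png',(276,283),100,240),('w1.png',(272,279),138,282)):
    im=cv2.imread('pics/'+f,0).astype(float);p=g1(im[r0:r1,cs[0]:cs[1]].mean(1),.8);d=np.diff(p)
    print(f,[(r0+i+.5,round(d[i],1)) for i in np.argsort(-abs(d))[:10]])
    for rr in (range(r0+25,r1-25,40)):
        q=im[rr-3:rr+4,255:300].mean(0);e=np.diff(g1(q,.8));print(rr,255+np.argmax(e)+.5,255+np.argmin(e)+.5)
"
```

```text
w7.png [(np.float64(112.5), np.float64(27.4)), (np.float64(113.5), np.float64(26.0)), (np.float64(223.5), np.float64(-24.4)), (np.float64(224.5), np.float64(-24.4)), (np.float64(114.5), np.float64(13.0)), (np.float64(222.5), np.float64(-10.3)), (np.float64(110.5), np.float64(-8.5)), (np.float64(111.5), np.float64(5.7)), (np.float64(109.5), np.float64(-5.0)), (np.float64(225.5), np.float64(-4.2))]
125 272.5 286.5
165 271.5 285.5
205 271.5 284.5
w1.png [(np.float64(158.5), np.float64(28.0)), (np.float64(267.5), np.float64(-26.9)), (np.float64(266.5), np.float64(-19.9)), (np.float64(157.5), np.float64(18.4)), (np.float64(268.5), np.float64(-15.3)), (np.float64(159.5), np.float64(13.7)), (np.float64(151.5), np.float64(9.5)), (np.float64(150.5), np.float64(8.0)), (np.float64(265.5), np.float64(-6.9)), (np.float64(144.5), np.float64(-5.4))]
163 268.5 283.5
203 267.5 282.5
243 267.5 281.5
```

```bash
python3 -c "
from h import *
c=cap('wrist')
A=onz(c,280,113.2,122);B=onz(c,278.5,224,122);print(A,B,(A+B)/2,np.linalg.norm(A-B),np.degrees(np.arctan2(*(A-B)[[1,0]])))
R=np.array([[9.96051735e-01,-8.87739926e-02,-3.46416333e-04],[-8.45666063e-02,-9.50017223e-01,3.00525814e-01],[-2.70079779e-02,-2.99309963e-01,-9.53773618e-01]])
o=np.array([586.47779469,120.81849202,397.70816463])
d=dict(c);d['R']=R;d['t']=-R@o
A=onz(d,276,158.3,152);B=onz(d,274.5,267.3,152);print(A,B,(A+B)/2,np.linalg.norm(A-B),np.degrees(np.arctan2(*(A-B)[[1,0]])))
"
```

```text
[ 546.72483473 -335.80581387  122.        ] [ 458.8570795  -335.22776769  122.        ] [ 502.79095711 -335.51679078  122.        ] 87.86965657608162 -0.37692016095325725
[585.56898837  81.85588972 152.        ] [577.29692049  -1.085121   152.        ] [581.43295443  40.38538436 152.        ] 83.35249466201283 84.30447712922654
```

```bash
python3 -m creep '[[[0.5,-0.12,-1.5,0,0,0],[0.99,-0.24,-3,0,0,0],[0.99,-0.24,-4.5,0,0,0],[0.99,-0.24,-5.5,0,0,0],[0.99,-0.24,-6.23,0,0,0],[0.99,-0.24,-6.23,0,0,0],[0.99,-0.24,-6.23,0,0,0]]]' 50; python3 -m creep '[[[0,0,0,0,0,0],[0,0,0,0,0,0],[0,0,0,0,0,0],[0,0,0,0,0,0],[0,0,0,0,0,0],[0,0,0,0,0,0],[0,0,0,0,0,0],[0,0,0,0,0,0],[0,0,0,0,0,0],[0,0,0,0,0,0]]]' 4 60; python3 -m creep '[[[0,0,0.4,0,0,0],[0,0,1,0,0,0],[0,0,2,0,0,0],[0,0,3,0,0,0],[0,0,4,0,0,0],[0,0,5,0,0,0],[0,0,5.5,0,0,0],[0,0,5.5,0,0,0],[0,0,5.5,0,0,0],[0,0,5.5,0,0,0]]]'
```

```text
time_s: 49.32
eef_pos: [504.8, -336.5, 172.1]
ee_rot: [-0.0, 1.0, 0.0, -0.0]
force: [0.5, -0.5, 0.8]
grip_width: 0.586
grip_force: 0.0
time_s: 50.15
eef_pos: [505.1, -336.3, 173.1]
ee_rot: [0.0, 1.0, 0.0, 0.0]
force: [0.3, 4.4, 5.5]
grip_width: 0.125
grip_force: 60.7
time_s: 50.98
eef_pos: [504.4, -336.4, 308.2]
ee_rot: [-0.001, 1.0, 0.0, -0.001]
force: [-0.2, -0.2, -3.2]
grip_width: 0.123
grip_force: 59.5
```

```bash
python3 -m creep '[[[0.2,0.8,0,0,0,0.9],[0.4,1.6,0,0,0,1.8],[0.6,2.5,0,0,0,2.8],[0.8,3.5,0,0,0,3.9],[1,4.5,0,0,0,5],[1.2,5.5,0,0,0,6.2],[1.4,6.5,0,0,0,7.4],[1.6,7.5,0,0,0,8.6],[1.8,8.5,0,0,0,9.8],[2,9.5,0,0,0,11],[2.2,10.5,0,0,0,12],[2.4,11.5,0,0,0,13],[2.6,12.5,0,0,0,14.1],[2.8,13.5,0,0,0,15.2],[3,14.4,0,0,0,16.2],[3.1,15,0,0,0,17],[3.1,15.23,0,0,0,17],[3.1,15.23,0,0,0,17],[3.1,15.23,0,0,0,17],[3.1,15.23,0,0,0,17]]]'; python3 -m creep '[[[0,0,0,0,0,0],[0,0,0,0,0,0],[0,0,0,0,0,0],[0,0,-0.5,0,0,0],[0,0,-1,0,0,0],[0,0,-1.5,0,0,0],[0,0,-2,0,0,0],[0,0,-2,0,0,0],[0,0,-2,0,0,0]]]'; python3 -c "
from h import *
st()
a=cap('scene')['image'];b=cap('side')['image']
A=cv2.resize(a[180:300,220:350],None,fx=3,fy=3);B=cv2.resize(b[165:285,215:320],None,fx=3,fy=3)
cv2.imwrite('pics/p8.png',np.hstack([A,B])[:,:,::-1])"
```

```text
time_s: 52.65
eef_pos: [582.1, 43.1, 309.3]
ee_rot: [-0.0, 0.738, 0.675, -0.0]
force: [-0.4, -0.2, -3.1]
grip_width: 0.123
grip_force: 59.4
time_s: 53.4
eef_pos: [582.2, 44.0, 259.6]
ee_rot: [-0.0, 0.737, 0.676, -0.0]
force: [0.9, -0.4, -2.1]
grip_width: 0.123
grip_force: 59.4
53.4 [582.2  44.  259.6] [-3.000e-04  7.373e-01  6.755e-01 -2.000e-04] [-0.125  0.477  1.377  0.     1.288 -0.038] [ 0.9 -0.4 -2.1] 0.12285889936305032 59.386802315711975
```

View pics/p8.png

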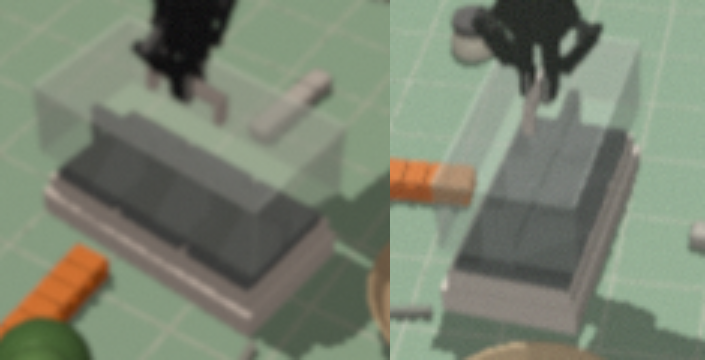

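The cover hangs square over the bins, with the handle row inside it. I'll lower it in stages.

```bash
python3 -m creep '[[[0.01,0.02,-0.4,0,0,0],[0.01,0.02,-0.8,0,0,0],[0.01,0.02,-1.2,0,0,0],[0.01,0.02,-1.5,0,0,0],[0.01,0.02,-1.7,0,0,0],[0.01,0.02,-1.7,0,0,0]]]'; python3 -m creep '[[[0,0,-0.15,0,0,0],[0,0,-0.3,0,0,0],[0,0,-0.4,0,0,0],[0,0,-0.5,0,0,0],[0,0,-0.57,0,0,0],[0,0,-0.57,0,0,0],[0,0,-0.57,0,0,0]]]'
```

```text
time_s: 54.0
eef_pos: [582.2, 44.7, 215.6]
ee_rot: [-0.001, 0.737, 0.676, -0.001]
force: [0.1, -0.4, -3.2]
grip_width: 0.123
grip_force: 59.4
time_s: 54.58
eef_pos: [582.5, 44.7, 203.5]
ee_rot: [0.0, 0.737, 0.676, 0.0]
force: [-4.4, -0.5, 3.7]
grip_width: 0.124
grip_force: 60.3
```

```bash
python3 -m creep '[[[0,0,-0.05,0,0,0],[0,0,-0.05,0,0,0]]]' ; python3 -m creep '[[[0,0,0,0,0,0],[0,0,0,0,0,0],[0,0,0,0,0,0],[0,0,0,0,0,0],[0,0,1,0,0,0],[0,0,2.5,0,0,0],[0,0,4,0,0,0],[0,0,5.1,0,0,0],[0,0,5.1,0,0,0],[0,0,5.1,0,0,0]]]' 60; python3 dish.py; python3 -c "
from h import *
a=cap('scene')['image'];b=cap('side')['image'];cap('wrist','w9.png')
A=a[180:400,210:510];B=b[150:370,180:410]
cv2.imwrite('pics/p9.png',cv2.resize(np.hstack([A,B]),None,fx=1.5,fy=1.5)[:,:,::-1])"
```

```text
time_s: 54.75
eef_pos: [582.3, 44.7, 203.3]
ee_rot: [0.0, 0.737, 0.676, -0.0]
force: [-10.2, 0.0, 13.9]
grip_width: 0.124
grip_force: 61.6
time_s: 55.58
eef_pos: [582.8, 44.6, 330.2]
ee_rot: [0.001, 0.737, 0.676, 0.001]
force: [-0.3, 0.2, -0.3]
grip_width: 0.702
grip_force: 0.0
scene [ 343  251   75   61 3037] [380.5 280.3]
[537.8 347.8] 2.17904266602545
side [ 223  279   78   64 3253] [262.  309.7]
[533.8 353.8] 2.079680172383405
55.6833 [582.3  44.7 327.8] [-8.000e-04  7.372e-01  6.757e-01 -7.000e-04] [-0.124  0.431  1.268  0.     1.445 -0.037] [0.3 0.  0.4] 0.703850387126729 0.0
```

View pics/p9.png

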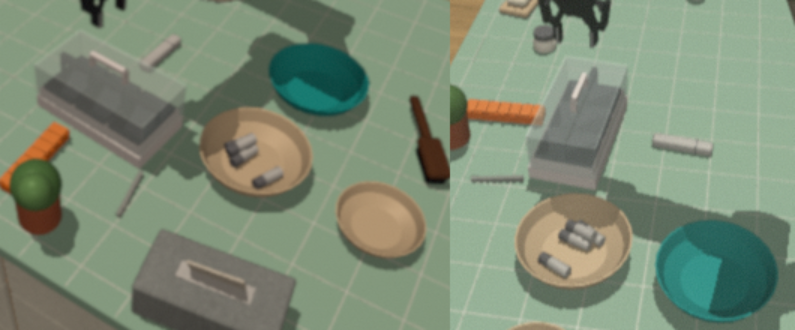

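The sticks are in the dish and the cover looks seated. One numeric check of the handle against the first wrist picture, taken from nearly the same pose, and then I'll hand in.

```bash
python3 -c "
from h import *
from scipy.ndimage import gaussian_filter1d as g1
for f in('w1.png','w9.png'):
    im=cv2.imread('pics/'+f,0).astype(float);p=g1(im[230:290,272:279].mean(1),.8);e=[]
    for rr in(190,245):
        q=np.diff(g1(im[rr-3:rr+4,255:300].mean(0),.8));e.append((255+np.argmax(q),255+np.argmin(q)))
    print(f,230+np.argmin(np.diff(p)),e)
ctrl.finish_job()"
```

```text
w1.png 267 [(np.int64(268), np.int64(283)), (np.int64(267), np.int64(281))]
w9.png 268 [(np.int64(264), np.int64(279)), (np.int64(264), np.int64(278))]
the job is handed in; nothing more can be done
```

The job is handed in: the last pictures show all four sticks in the dish, the three bins home in their bays, the cover back on the organiser and the bystanders where they were; the handover gave no verdict.

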